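Hold a book spine-first against the sprung stop of a repair jig

ROBOT

A 6-joint arm with a two-finger parallel gripper is mounted at the origin on a cart in front of the work surface, level with it; the furniture and walls round the work are solid. World frame = base frame: x ahead of the robot, y to its left, z up, the work surface at z = 0. Lengths are in m, angles in rad, forces in N, time in s.
With the tool pointing down it reaches from about 0.3 to 0.825 m from the base axis. Payload 5.4 kg.
Tool frame: the origin (TCP) lies at the very end of the fingers, on their centre line; the grasp point (between the pads) lies 19 mm behind it; z points along the fingers, x is the direction in which the jaws open and shut, and the axes are right-handed (so a half turn about z gives the same grasp; the last joint's range is limited). The gripper opens to 92 mm and grips with 3 to 60 N. Pads are 20 mm wide; open, the fingers measure 128 mm over their backs; the gripper's body (75 mm by 189 mm) begins 69 mm behind the grasp point.
Start: joints at [1.019, 0.158, 1.597, -0, 1.386, -0.21], TCP at [0.193, 0.542, 0.215] pointing down, gripper open.
Joint ranges: [-2.91, 2.91], [-0.94, 2.29], [0.18, 2.7], [-1.29, 4.43], [0.17, 2.64], [-3, 3]. Speed limits (rad/s): [2.57, 2.57, 3.14, 3.14, 3.14, 3.14].

INTERFACE

Orientations are given as a rotation vector (axis times angle).
In Python, from workcell import bot gives the robot as it stands. Calls block until the motion is done:
- bot.goto(position, orientation): joint-space move of the TCP to a pose.
- bot.line_to(position, rot=None, max_speed=0.15): straight line of the TCP; rot=None keeps the orientation; max_speed is the mean speed in m/s.
- bot.set_joints(angles): joint-space move.
- bot.set_gripper(opening, newtons=None): opening from 0.0 (shut) to 1.0 (fully open); newtons is the grip in N (None keeps the last); returns when the fingers have stopped.
- bot.hold(seconds).
- bot.inverse_kinematics(position, orientation): joint angles nearest the present ones, or None.
- bot.read_camera(name): name is "scene" or "top"; returns a dict with "pixels" (420x560x3 uint8, blue, green, red), "fx", "fy", "cx", "cy" (pixels), "R" (3x3) and "t" (3): a world point X has camera coordinates R X + t. Camera axes: x right, y down, z forward; pixel columns grow to the right and rows downward; lengths in m; the calibration is good to about 2 mm. A picture is of the moment at which its call begins. There is no depth.
A pose or a line that the arm cannot do raises bot.MotionError and nothing moves.
- bot.job_done(): hands the job in, once; it reports no verdict.
Readings, each from a call of its own:
- bot.current_clock(): time.
- bot.current_joints(): joint angles.
- bot.current_joint_vel(): joint speeds.
- bot.current_effort(): joint torques, N m.
- bot.current_ee_pos(): TCP position.
- bot.current_tool_rot(): TCP orientation.
- bot.current_contact_force(): force on the tool from outside, world axes, zero at the start.
- bot.current_ft_torque(): the same for the moment, N m.
- bot.current_opening(): opening from 0.0 (shut) to 1.0 (fully open).
Only numpy, scipy, OpenCV 4.12 (cv2) and the standard library are available. Lean on these libraries where they do the work, as an engineer would, in place of code of your own. Each camera call takes 0.05 s, during which the arm holds its last target. There are 200 camera calls.

TASK

The small book on the repair jig has to be clamped: slide it flat along the board, squarely between the guide rails and under the clamp bar, until its spine meets the sprung stop bar, and press on so that the bar's pointers stand between the two marks on the rails. Never push the bar well past the marks, keep your fingers off the jig itself while you hold, and leave the things round about alone. Keep the push steady for a good three seconds and finish while still holding the book there, so that a colleague can tighten the clamp screws.

Things in the scene. Friction and masses are not known exactly. Their poses are not given: they have to be found in the camera images.
- jig: Wooden book-repair jig fixed to the worktop, place and angle vary. Origin: centre of its board's underside, z = 0. Its x axis is the way the book is pushed, z up. Board 340 (x) by 260 (y) by 12 mm: the book slides 12 mm above the worktop. Guide rails run from x = 35 to 168 mm, inner faces at y = -94 and +94 mm, tops at z = 38 mm. Back block behind the stop bar from x = 155 mm.
- stop_bar (a joint): Travel in m of the aluminium stop bar (180 mm along jig y, 12 mm thick, z = 14 to 36 mm, behind the clamp bar) along jig x: 0 at rest, 0.024 at most. Springs push it back with 3 N at rest and 0.5 N more per mm: 5.5 N and 11.5 N at the marks (5 and 17 mm), 8.5 N midway. 20 mm is too far. Sliding friction of the book adds 1 to 2 N at the fingers.
- stop_face (a point): Middle of the stop bar's near face, 25 mm above the worktop; it moves with the bar. At rest it lies at jig x = 115 mm, y = 0. Same axes as the jig.
- book: Small hardback, pale grey cover with a round dark picture, 178x112x18 mm, about 0.23 kg, loose and flat on the front of the board, a little askew and off the middle. Origin: centre of its underside. x runs along its 178 mm length (across the lane), z up; -y side: spine, 56 mm from the origin, facing the stop bar; +y side: fore-edge, 54 mm from the origin, where it is pushed.
- book_push_edge (a point): Middle of the book's fore-edge (the long side away from the stop bar), 9 mm above the book's underside; same axes as the book. Push here, with both fingertips spread or with shut fingers at the middle.
- book_spine (a point): Middle of the book's spine, 9 mm above the book's underside; same axes as the book.
- date_stamp: Upright black date stamp 42x62x98 mm, left of the jig; a bystander. Origin: centre of the underside.
- clip_tin: Round grey tin of clips, 72 mm across, 26 mm high, right of the jig; a bystander. Origin: centre of the underside.
- eraser: Eraser 23x58x13 mm, right of the jig; a bystander. Origin: centre of the underside.
- lane_mouth (a point): Middle of the lane's mouth on the board's top (jig x = -15, y = 0, z = 12 mm). Here the rails' flared ends begin, their inner faces 112 mm either side of the middle; they narrow to 94 mm at jig x = 35 mm. Same axes as the jig.
- clamp_bar (a point): Middle of the underside of the steel clamp bar that crosses the lane (jig x = 90, y = 0, z = 44 mm). The bar is 30 mm wide along jig x, 14 mm thick; its screw knobs reach to 76 mm above the worktop, the rubber screw pads down to 37 mm (7 mm above the book's top).
- gauge (a point): On the rail top at jig y = +100 mm, midway between the two short raised black marks, which stand at jig x = 126 and 138 mm (the other rail has the same). A pointer on each end of the stop bar stands at jig x = 121 mm at rest, so it is between the marks when the bar is pressed in by 5 to 17 mm.

How it is judged:
On the way, in this order (a step that is already met when the one before it is completed fails the run):
1. the book lies flat and square between the rails, its spine under the clamp bar (x of book in the frame of jig above 0.03 m and y of book in the frame of jig between -0.012 and 0.012 m and angle between the y axis of book and the x axis of jig, either way round below 0.06 rad and z of book in the frame of jig below 0.016 m and angle between book's own z axis and vertical below 0.05 rad), for 0.1 s.
2. the spine presses the stop bar in so far that the pointers stand between the marks, steadily for two seconds, pushed by the fingers alone (value of joint stop_bar between 0.005 and 0.017 m and velocity of joint stop_bar between -0.004 and 0.004 m/s and distance between book_spine and stop_face below 0.014 m and x of book_spine in the frame of stop_face above -0.004 m and contact force between the fingers and book above 4 N and contact force between the fingers and jig below 0.5 N and y of book in the frame of jig between -0.012 and 0.012 m and angle between the y axis of book and the x axis of jig, either way round below 0.06 rad and z of book in the frame of jig below 0.016 m and angle between book's own z axis and vertical below 0.05 rad), for 2 s.
At the end, for the whole second after the job is handed in: Book flat (0.05 rad), square to the jig within 0.06 rad, within 12 mm of the middle, spine on the stop bar, which is pressed in 5 to 17 mm (5.5 to 11.5 N) and still (4 mm/s); fingers push the book with over 4 N and do not touch the jig. The program finishes while holding this push (all of step 2); the arm keeps its last pose, push and grip.
It fails at once if the stop bar is driven well past the marks (value of joint stop_bar above 0.02 m).
It fails at once if the date stamp is shifted by more than 20 mm (distance of date_stamp from where it was at the start of the episode above 0.02 m).
It fails at once if the clip tin is shifted by more than 20 mm (distance of clip_tin from where it was at the start of the episode above 0.02 m).
It fails at once if the eraser is shifted by more than 20 mm (distance of eraser from where it was at the start of the episode above 0.02 m).
It also fails if it takes over 58 s, if anything falls off the work surface, if the arm or the gripper's body presses on something with over 40 N, if the wrist force passes 120 N, or if a joint passes its speed limit or range.

## Working session

There is one attempt and no reset: what is moved stays moved. The work goes in short steps, each a Python script; the robot and the scene stay as the last script left them, time stands still between calls to the robot, and variables do not carry over. Pictures are saved under pics/ and viewed, about 8 in all and at most 12, crops included, and the job is handed in when it is done.

```bash
mkdir -p pics; ls
python3 - <<'E'
from workcell import bot
import cv2
for n in("top","scene"):
    c=bot.read_camera(n);cv2.imwrite(f"pics/{n}0.png",c["pixels"]);print(n,c["fx"],c["fy"],c["cx"],c["cy"],c["R"],c["t"])
print(bot.current_clock(),bot.current_tool_rot(),bot.current_contact_force())
E
```

```text
pics
top 496.9424494460585 496.9424494460585 273.20542785678794 205.3716236494729 [[ 0.02643291 -0.99964034  0.00452596]
 [-0.99523553 -0.02674095 -0.0937612 ]
 [ 0.0938485  -0.00202602 -0.99558443]] [0.01303991 0.57319542 1.65784578]
scene 442.1225256676817 442.1225256676817 272.8817368345172 209.18100572733962 [[ 0.89295485 -0.44961711 -0.02181926]
 [-0.23918812 -0.4328571  -0.86915118]
 [ 0.38134062  0.78133167 -0.49406492]] [-0.50794675  0.21872547  0.9601952 ]
0.1 [ 2.56637297e+00  1.81088514e+00 -2.28349000e-03] [-0.58875071 -0.58658659 -0.15271791]
```

View pics/top0.png

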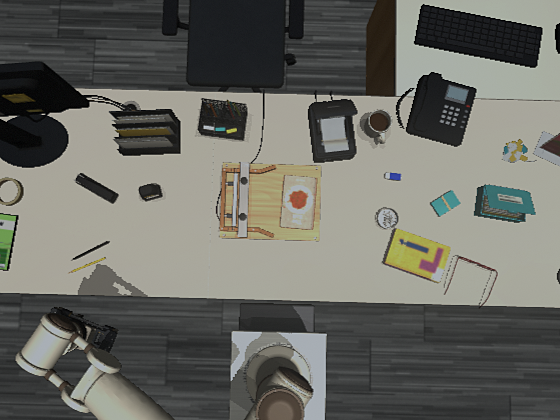

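View pics/scene0.png

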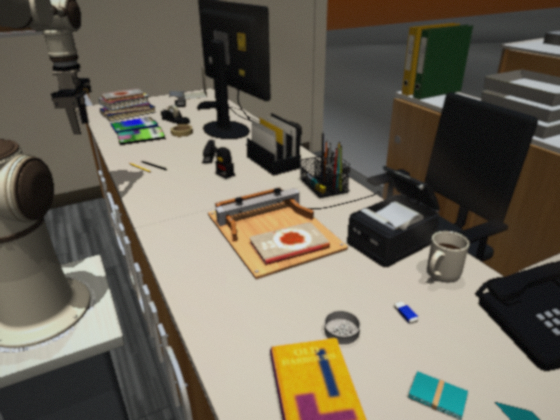

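The top view shows the jig at about (219–321, 163–240) px with its lane pointing left (world +y). The book is at about (282–321, 176–228), the tin at (386, 217), the eraser at (392, 176) and the stamp at (150, 191).

```bash
cat > h.py <<'E'
import numpy as np,cv2
from workcell import bot
def ray(c,px,z):
    px=np.atleast_2d(px).astype(float)
    d=np.c_[(px[:,0]-c["cx"])/c["fx"],(px[:,1]-c["cy"])/c["fy"],np.ones(len(px))]@c["R"]
    o=-c["R"].T@c["t"]
    return o+d*((z-o[2])/d[:,2])[:,None]
def proj(c,X):
    p=np.atleast_2d(X)@c["R"].T+c["t"]
    return np.c_[c["fx"]*p[:,0]/p[:,2]+c["cx"],c["fy"]*p[:,1]/p[:,2]+c["cy"]]
E
python3 - <<'E'
from h import *
c=bot.read_camera("top");im=c["pixels"]
hsv=cv2.cvtColor(im,cv2.COLOR_BGR2HSV)
x0,y0,x1,y1=205,150,335,250
cr=im[y0:y1,x0:x1]
cv2.imwrite("pics/crop.png",cv2.resize(cr,None,fx=6,fy=6,interpolation=cv2.INTER_NEAREST))
for p in [(210,200),(315,170),(260,200),(285,185),(285,215),(300,200),(312,222),(316,200),(228,180),(300,165),(241,200)]: print(p,hsv[p[1],p[0]])
for z in(0,.012):print(ray(c,[(219,163),(321,163),(321,240),(219,240)],z).round(3))
E
```

```text
(210, 200) [ 28  18 169]
(315, 170) [ 22  87 170]
(260, 200) [ 20  90 167]
(285, 185) [ 19  41 169]
(285, 215) [ 22  41 166]
(300, 200) [  5 162 164]
(312, 222) [ 12  58 159]
(316, 200) [ 23  82 171]
(228, 180) [ 23  81 170]
(300, 165) [ 23  67 168]
(241, 200) [ 20   9 163]
[[ 0.718  0.22   0.   ]
 [ 0.727 -0.134  0.   ]
 [ 0.461 -0.138  0.   ]
 [ 0.451  0.21   0.   ]]
[[ 0.716  0.219  0.012]
 [ 0.725 -0.133  0.012]
 [ 0.46  -0.137  0.012]
 [ 0.451  0.209  0.012]]
```

View pics/crop.png

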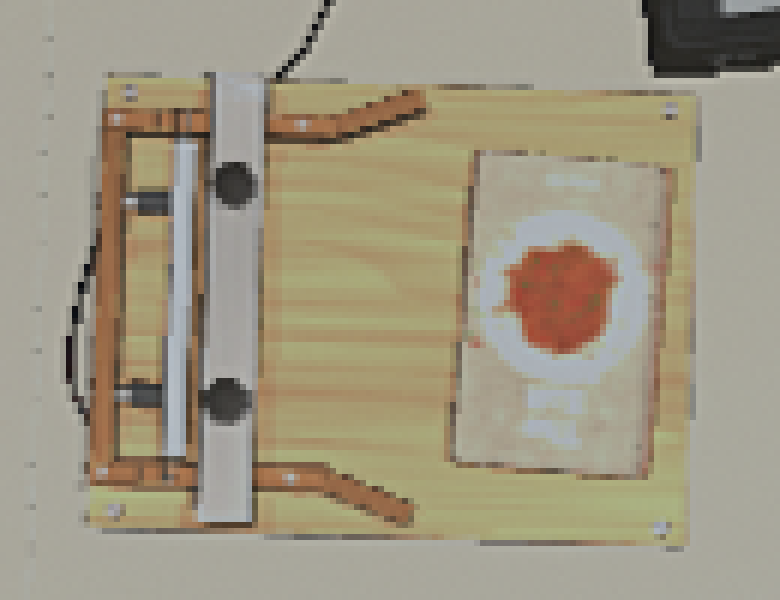

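```bash
cat >> h.py <<'E'
def cr2w(c,pts,z): return ray(c,np.array(pts)/6-.5+[205,150],z)[:,:2]
E
python3 - <<'E'
from h import *
c=bot.read_camera("top")
S=cr2w(c,[(130,93),(670,110),(660,528),(113,511)],.013)
Rl=cr2w(c,[(117,119),(302,125),(290,478),(101,471)],.039)
B=cr2w(c,[(104,75),(696,93),(687,547),(90,527)],.012)
K=cr2w(c,[(478,150),(670,168),(648,476),(451,464)],.030)
for n,P in(("screws",S),("rail",Rl),("board",B),("book",K)):
    d=[np.linalg.norm(P[i]-P[(i+1)%4]) for i in range(4)]
    ax=(P[0]-P[1])+(P[3]-P[2]);cross=(P[0]-P[3])+(P[1]-P[2])
    print(n,P.mean(0).round(4),"sides",np.round(d,4),"ang push",np.arctan2(ax[1],ax[0]).round(4),"ang cross+90",(np.arctan2(cross[1],cross[0])+np.pi/2).round(4))
# dark-brown rails / book via masks
im=c["pixels"];hsv=cv2.cvtColor(im,cv2.COLOR_BGR2HSV)
m=((hsv[...,1]>55)&(hsv[...,2]>90)).astype(np.uint8);m[:150]=0;m[250:]=0;m[:,:205]=0;m[:,335:]=0
m=cv2.morphologyEx(m,cv2.MORPH_CLOSE,np.ones((5,5)))
cs,_=cv2.findContours(m,cv2.RETR_EXTERNAL,2);k=max(cs,key=cv2.contourArea);r=cv2.minAreaRect(k);print(r);P=ray(c,cv2.boxPoints(r),.012);print(P.round(4),P.mean(0))
E
```

```text
screws [0.5886 0.0394] sides [0.3101 0.2397 0.31   0.2397] ang push 1.5663 ang cross+90 1.5657
rail [0.5897 0.1466] sides [0.1045 0.1994 0.1056 0.1989] ang push 1.5628 ang cross+90 1.5644
board [0.5889 0.0389] sides [0.3403 0.2604 0.3383 0.2593] ang push 1.5656 ang cross+90 1.5725
book [ 0.5868 -0.0558] sides [0.1094 0.1752 0.1109 0.1789] ang push 1.5202 ang cross+90 1.5144
((270.0223388671875, 201.3071746826172), (100.33489227294922, 75.47686004638672), 1.847610354423523)
[[ 0.4598  0.2107  0.012 ]
 [ 0.7194  0.2118  0.012 ]
 [ 0.7176 -0.1341  0.012 ]
 [ 0.4578 -0.1303  0.012 ]] [0.58865548 0.03950823 0.012     ]
```

Every measured size matches what was given. The jig is centred at (0.589, 0.039) with a push heading of 1.566 rad, and the book is skewed by about -0.05 rad. Next I approach behind the fore-edge with the fingers spread.

```bash
cat >> h.py <<'E'
from scipy.spatial.transform import Rotation as Ro
J=np.array([.5889,.0392]);A=1.566
D=np.array([np.cos(A),np.sin(A)]);Y=np.array([-D[1],D[0]])
def jp(x,y,z): return np.r_[J+x*D+y*Y,z]
def tj(): 
    p=bot.current_ee_pos();q=np.array(p)[:2]-J;return np.round([q@D,q@Y,p[2]],4)
def F():
    f=np.array(bot.current_contact_force());return np.round([f[:2]@D,f[:2]@Y,f[2]],2)
def rot(s):
    x=np.r_[s*Y,0];z=np.array([0,0,-1.]);return Ro.from_matrix(np.c_[x,np.cross(z,x),z]).as_rotvec()
E
python3 - <<'E'
from h import *
b=jp(-.095,0,0);k=np.array([.5868,-.0558])-J;print("book jig",k@D,k@Y)
q={s:bot.inverse_kinematics(jp(-.19,0,.2),rot(s)) for s in(1,-1)}
print(q)
s=min((s for s in q if q[s] is not None),key=lambda s:abs(q[s][5]));print("s",s)
bot.goto(jp(-.19,k@Y,.2),rot(s));print(bot.current_clock(),tj(),F())
bot.line_to(jp(-.19,k@Y,.019));print(bot.current_clock(),tj(),F())
bot.line_to(jp(-.165,k@Y,.019),max_speed=.05);print(bot.current_clock(),tj(),F())
c=bot.read_camera("top");cv2.imwrite("pics/c1.png",cv2.resize(c["pixels"][150:250,205:335],None,fx=6,fy=6,interpolation=0))
E
```

```text
book jig -0.09500897952408638 0.001644326546563975
{1: array([-0.44988343,  0.25074364,  1.51937981,  0.        ,  1.37146921,
        2.69650555]), -1: array([-4.49883431e-01,  2.50743637e-01,  1.51937981e+00, -8.88178420e-16,
        1.37146921e+00, -4.45087104e-01])}
s -1
3.0083 [-0.1892  0.0015  0.2   ] [0.35 0.29 0.62]
4.3667 [-0.1904  0.0007  0.0202] [ 0.1  -0.45  0.78]
5.0167 [-0.1649  0.0016  0.019 ] [-0.5   0.05 -0.25]
```

View pics/c1.png

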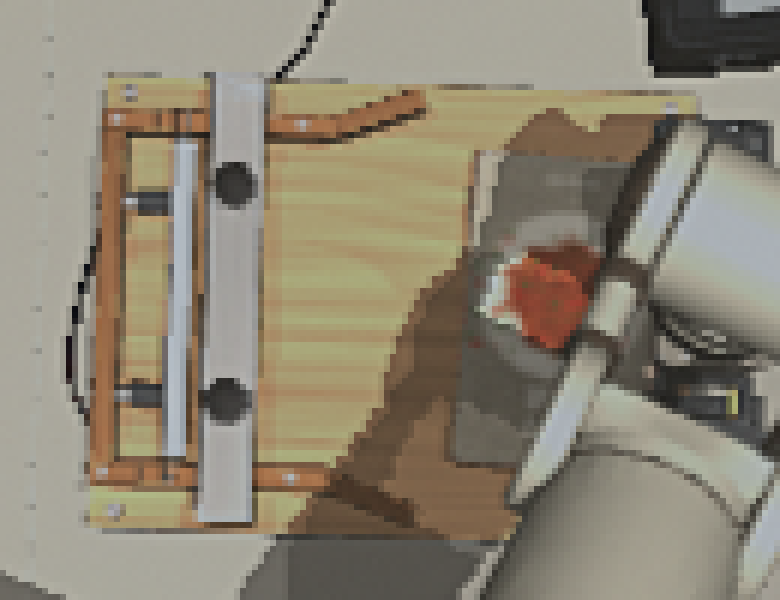

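The gripper is behind the fore-edge with no contact yet. Now I push until the spine is just short of the clamp bar, then check squareness.

Run:
```python
from h import *
for x in(-.15,-.13,-.10,-.07,-.05):
    bot.line_to(jp(x,.0016,.019),max_speed=.05);print(bot.current_clock(),tj(),F(),np.round(bot.current_ft_torque(),2))
c=bot.read_camera("top");cv2.imwrite("pics/c2.png",cv2.resize(c["pixels"][150:250,205:335],None,fx=6,fy=6,interpolation=0))
```

```text
5.5167 [-0.1495  0.0017  0.0189] [ 0.23 -0.33 -0.53] [-0.08  0.05  0.03]
6.0667 [-0.1295  0.0017  0.0189] [-0.22 -0.9  -0.15] [-0.09  0.05 -0.01]
6.8167 [-0.0996  0.0017  0.0189] [0.06 0.37 0.07] [-0.09  0.07 -0.01]
7.5667 [-0.0697  0.0016  0.019 ] [ 1.14 -0.29 -0.47] [-0.04  0.07  0.07]
8.1167 [-0.0495  0.0017  0.019 ] [0.86 0.42 0.1 ] [-0.08  0.09  0.04]
```

View pics/c2.png

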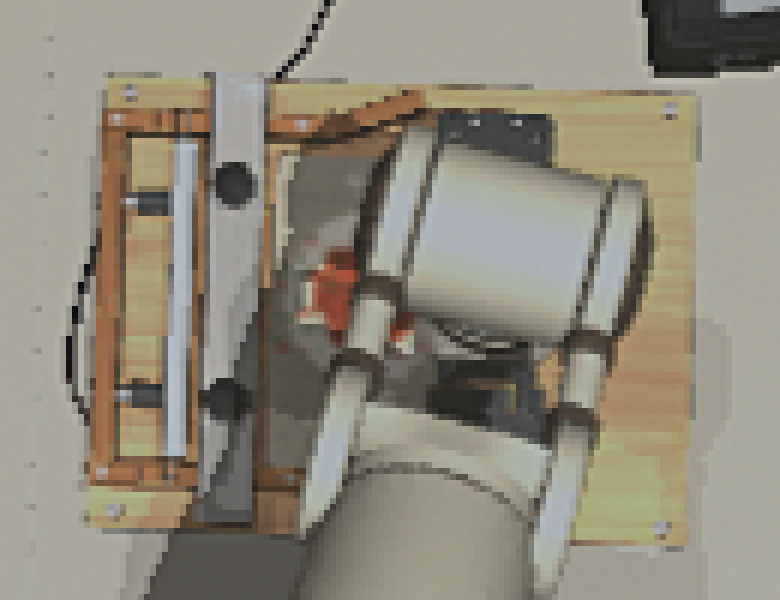

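The book is between the rails. Its spine edge runs from about (280,150) to (265,468) in crop pixels, close to parallel with the clamp bar. I'll put numbers on it and push on slowly, watching the force.

Run:
```python
from h import *
c=bot.read_camera("top")
P=cr2w(c,[(280,150),(264,468)],.030)-J
print("spine corners jig",(P@D).round(4),(P@Y).round(4))
print("expected spine corners px", ((proj(c,[jp(.0705,-.089,.03),jp(.0705,.089,.03)])-[205,150]+.5)*6).round(0).tolist())
x=-.05
while x<-.006:
    x+=.004
    bot.line_to(jp(x,.0016,.019),max_speed=.03)
    f=np.mean([F() for _ in range(1)],0);print(round(bot.current_clock(),2),tj(),f)
    if abs(f[0])>6: break
c=bot.read_camera("top");cv2.imwrite("pics/c3.png",cv2.resize(c["pixels"][150:250,205:335],None,fx=6,fy=6,interpolation=0))
```

```text
spine corners jig [0.0673 0.0699] [-0.0866  0.094 ]
expected spine corners px [[275.0, 146.0], [263.0, 459.0]]
8.5 [-0.0458  0.0016  0.019 ] [-0.17  0.01  1.23]
8.78 [-0.0417  0.0016  0.019 ] [0.55 0.12 1.23]
9.07 [-0.0376  0.0017  0.019 ] [ 0.04  0.1  -0.53]
9.35 [-0.0336  0.0016  0.019 ] [-0.1  -0.72  0.14]
9.63 [-0.0296  0.0016  0.019 ] [-0.19 -0.61  0.35]
9.92 [-0.0256  0.0016  0.019 ] [ 0.46  0.82 -0.28]
10.2 [-0.0217  0.0016  0.019 ] [ 0.14  0.41 -0.63]
10.48 [-0.0177  0.0016  0.019 ] [-0.15 -0.46 -0.48]
10.77 [-0.0136  0.0016  0.019 ] [ 0.15  0.28 -0.4 ]
11.05 [-0.0097  0.0016  0.019 ] [0.19 0.43 0.4 ]
11.33 [-0.0056  0.0016  0.019 ] [ 0.13  0.44 -0.44]
```

View pics/c3.png

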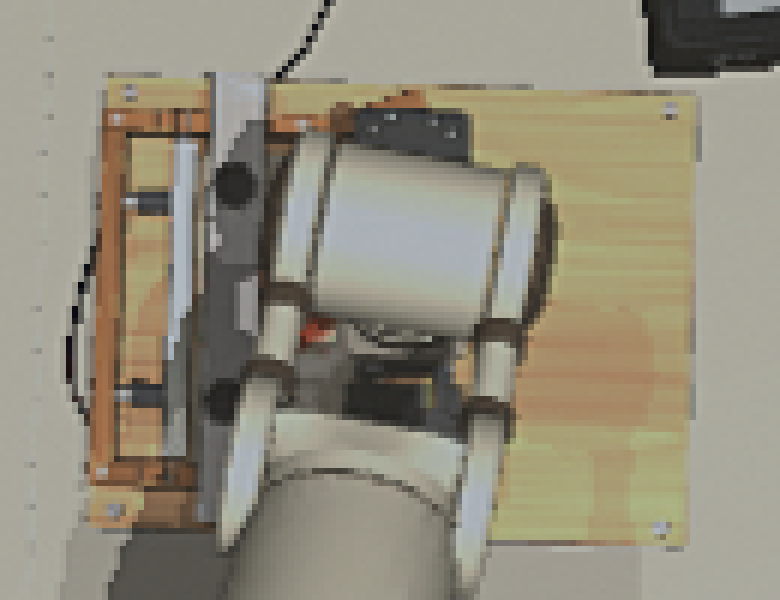

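The spine should be at about 114 mm, right at the bar, which is still at rest. I continue in small steps with averaged force readings.

```bash
cat >> h.py <<'E'
def Fm(n=15):
    a=[]
    for _ in range(n): bot.hold(.02);a.append(F())
    return np.mean(a,0).round(2)
E
python3 - <<'E'
from h import *
print(Fm())
x=-.0056
while x<.010:
    x+=.002
    bot.line_to(jp(x,.0016,.019),max_speed=.015)
    f=Fm();print(round(bot.current_clock(),2),tj(),f)
    if -f[0]>8.5: break
c=bot.read_camera("top");cv2.imwrite("pics/c4.png",cv2.resize(c["pixels"][160:245,210:270],None,fx=7,fy=7,interpolation=0))
s=bot.read_camera("scene");g=proj(s,[jp(.132,.1,.038),jp(.132,-.1,.038)]);print(g, proj(c,[jp(.132,.1,.038),jp(.132,-.1,.038)]))
cv2.imwrite("pics/s4.png",cv2.resize(s["pixels"][180:260,200:340],None,fx=5.5,fy=5.5,interpolation=cv2.INTER_CUBIC))
E
```

```text
[-0.18  0.1  -0.01]
12.19 [-0.0036  0.0016  0.019 ] [-0.6  -0.39 -0.13]
12.72 [-0.0022  0.0016  0.019 ] [-5.13  0.46 -0.22]
13.26 [-0.0002  0.0015  0.019 ] [-5.11  0.3   0.  ]
13.79 [0.0016 0.0016 0.019 ] [-6.02  0.4  -0.32]
14.32 [0.0034 0.0016 0.019 ] [-6.72  0.51 -0.18]
14.86 [0.0052 0.0016 0.0191] [-7.45  0.36  0.04]
15.39 [0.0069 0.0015 0.019 ] [-8.27  0.53 -0.33]
15.93 [0.0087 0.0016 0.019 ] [-8.93  0.78 -0.15]
[[220.75006325 207.18266944]
 [282.85838416 191.62275463]] [[229.80531796 228.59550779]
 [232.1315785  169.62006154]]
```

View pics/c4.png

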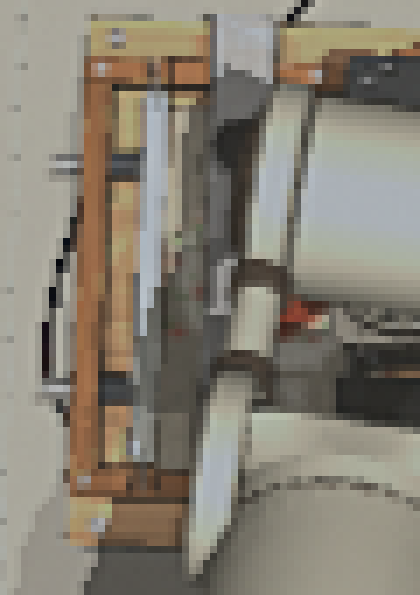

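View pics/s4.png

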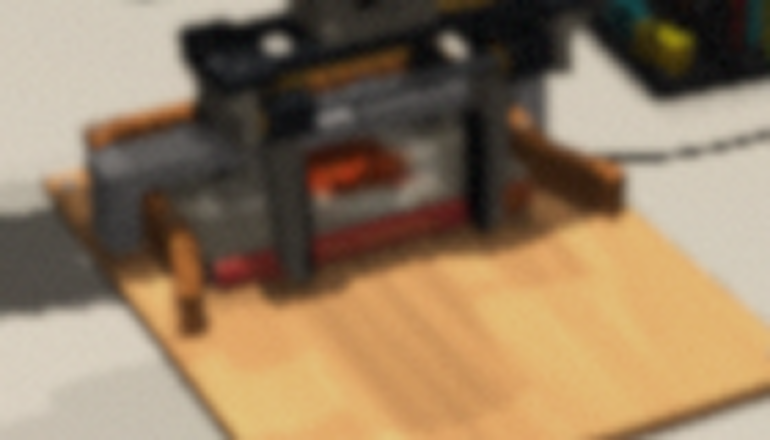

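The bar has visibly moved in by about 3.7 px (roughly 12 mm). Contact came at a TCP x of about -3 mm and it now stands at +8.7 mm, also about 12 mm. The 8.9 N reading less friction gives about 9 mm, so all three lie inside 5–17 mm. The book is square and the fingers are clear of the rails. I hold here, confirm it's steady, and hand in.

Run:
```python
from h import *
for _ in range(4):
    bot.hold(.8);print(round(bot.current_clock(),2),tj(),Fm())
bot.job_done()
```

```text
16.82 [0.0086 0.0015 0.0191] [-9.19  0.82 -0.07]
17.88 [0.0086 0.0016 0.019 ] [-9.23  0.58  0.06]
18.93 [0.0086 0.0016 0.019 ] [-9.21  0.62 -0.1 ]
19.98 [0.0086 0.0015 0.019 ] [-9.34  0.58 -0.07]
the job is handed in; nothing more can be done
```

I slid the book squarely between the rails with spread fingertips and pressed it against the stop bar. I held it there for about 4 s and handed the job in at about 20 s, still pushing; the hand-in gives no verdict.

**Last checks:**
- **Push:** it stayed steady at 9.2–9.3 N, and the TCP moved no more than 0.1 mm during the hold.
- **Bar travel:** TCP travel since contact and the top view both gave about 12 mm. The force, less an assumed 1–2 N of friction, gave 9–10 mm. These differ by 2–3 mm, but all are between the marks (5–17 mm).
- **Fingers on the jig:** I saw no sign of contact. The vertical force was about 0 N, the sideways force about 0.6 N, and the pictures show the fingers clear of the rails.
- **Book squareness:** I measured it just before the clamp bar, at about 0.015 rad off square and 4 mm or less off centre. At the end I only judged it by eye, because the arm hid most of the book.
- **Bystanders:** my path kept clear of the stamp, tin and eraser, but I didn't measure them again afterwards.

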